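Set the printer bench in order: cases label up, jars in the caddy

ROBOT

A 6-joint arm with a two-finger parallel gripper is mounted at the origin on the work surface. World frame = base frame: x ahead of the robot, y to its left, z up, the work surface at z = 0. Lengths are in m, angles in degrees, forces in N, time in s.
With the tool pointing down it reaches from about 0.4 to 0.825 m from the base axis. Payload 7 kg.
Tool frame: the origin (TCP) lies at the very end of the fingers, on their centre line; the grasp point (between the pads) lies 19 mm behind it (ctrl.pinch_z is the distance from the TCP to the grasp point, in m); z points along the fingers, x is the direction in which the jaws open and shut, and the axes are right-handed (so a half turn about z gives the same grasp; the last joint's range is limited). The gripper opens to 88 mm and grips with 3 to 60 N. Pads are 19 mm wide; open, the fingers measure 130 mm over their backs; the gripper's body (78 mm by 193 mm) begins 47 mm behind the grasp point.
Start: joints at [-58.436, 20.546, 0.682, 0, -70.136, -16.507], TCP at [0.175, -0.652, 0.227] pointing down, gripper open.
Joint ranges: [-176.03, 176.03], [-82.01, 121.73], [-58.28, 71.71], [-173.87, 95.51], [-174.79, -0.11], [-173.66, 173.66]. Speed limits (degrees/s): [136.94, 136.94, 172.46, 180, 180, 180].

INTERFACE

Orientations are given as [roll, pitch, yaw] about the fixed x, y, z axes, in that order (R = Rz(yaw) Ry(pitch) Rx(roll)).
In Python, from plant import ctrl gives the robot as it stands.
- The arm moves only by the tool carry_out, never from a script. Its argument "increments" is a list of rows, each a list of 7 numbers: the turn, a rotation vector about the world's x, y, z in degrees, then the shift along the world's x, y, z in mm, then the closure, from 0 (fully open) to 1 (shut). In form: [[ax, ay, az, dx, dy, dz, grip], ...]. A call has 1 to 20 rows; each row is the pose to reach, as a shift and turn from the pose commanded when the call began; what a row does not reach only later rows make up. A row lasts 1/8 s, in which the tool goes at most 62.5 mm and 10.7 degrees, less where a joint would pass 70% of its speed; a pose out of reach is approached as far as the arm can. A call with a gripper value outside its range is refused whole. The fingers move at their own pace and stop on an object; the grip force is fixed at half the most. Time passes only in rows, so rows that repeat a pose let the fingers close. It gives the time, the measured TCP pose, the force and the opening at its end, in the units of the state.
- ctrl.get_obs(): the state, without advancing time (a new reading comes with each control period).
- ctrl.snapshot(name): name is "scene" or "side" or "wrist"; returns a dict with "pixels" (420x560x3 uint8, blue, green, red), "intrinsics" (3x3 intrinsics, pixels), "rvec" (rotation vector, rad) and "tvec" (3), from world to camera coordinates, as OpenCV has them; the wrist camera has in their place "hand_eye" (4x4, takes a point from camera to tool coordinates, whose origin is the TCP and whose axes are the tool frame's). Camera axes: x right, y down, z forward; pixel columns grow to the right and rows downward; lengths in m; the calibration is good to about 2 mm. A picture is of the moment at which its call begins: read the wrist's pose just before it. There is no depth.
- ctrl.close_job(): hands the job in, once; it reports no verdict.
Trained networks look in a picture, given as the dict that the camera call returned (one of the last four; its "shot" number tells which), for a name from the list of things; names that differ only in an ending like _2 or _b are one class to them, and where a whole thing is asked for, a point or a joint stands for the part that bears it (a point fixed in the world has none). Each returns a list of dicts, best first, with "confidence" (0 to 1); they miss things now and then, are a little off and sometimes report something else, mostly with a low value. They report only what shows in the picture. A call takes as long as a camera call. They do not tell look-alikes from the thing itself.
- ctrl.search_frame(picture, label): "centre" ([x, y, z] in m, in world coordinates, good to about 4 mm: the middle of the surface that is visible of it).
- ctrl.outline_of(picture, label): "pixels" (420x560 bool, what is visible of it).
The state is a dict: "clock": time; "joint_pos": joint angles; "qvel": joint speeds; "tau": joint torques, N m; "tool_pos": TCP position; "orientation": TCP orientation; "force": force on the tool from outside, world axes, zero at the start; "moment": the same for the moment, N m; "opening": finger opening in m.
Only numpy, scipy, OpenCV 4.12 (cv2) and the standard library are available. Lean on these libraries where they do the work, as an engineer would, in place of code of your own. Each camera call takes 0.05 s, during which the arm holds its last target. There are 200 camera calls.

TASK

Set this printer bench in order for the next shift: roll every hexagonal bit case until its flat with the label strip faces straight up, leaving it lying flat on the work mat, and stand every squat jar upright on the floor of the divided caddy, one jar to a cell. Leave the tools and the other things on the bench where they are.

Things in the scene. Friction and masses are not known exactly. Their poses are not given: they have to be found in the camera images.
- mat: Flat green work mat fixed to the bench, 260 mm (its x) by 500 mm (its y), 3 mm thick; origin at the centre of its underside, z up.
- case1: Grey hexagonal prism case 140 mm long, 50 mm across flats, 57.7 mm across corners, about 180 g, lying on the mat on any flat. One flat bears a pale 96 x 19 mm label strip (marked flat); black cap on 26 mm of one end. Origin at the prism's centre (25 mm above what it lies on); x along its length to the cap, z the marked flat's outward normal (up when done). 3 or 4 of the 4 cases are present.
- case2: Grey hexagonal prism case 140 mm long, 50 mm across flats, 57.7 mm across corners, about 180 g, lying on the mat on any flat. One flat bears a pale 96 x 19 mm label strip (marked flat); black cap on 26 mm of one end. Origin at the prism's centre (25 mm above what it lies on); x along its length to the cap, z the marked flat's outward normal (up when done). 3 or 4 of the 4 cases are present.
- case3: Grey hexagonal prism case 140 mm long, 50 mm across flats, 57.7 mm across corners, about 180 g, lying on the mat on any flat. One flat bears a pale 96 x 19 mm label strip (marked flat); black cap on 26 mm of one end. Origin at the prism's centre (25 mm above what it lies on); x along its length to the cap, z the marked flat's outward normal (up when done). 3 or 4 of the 4 cases are present.
- case4: Grey hexagonal prism case 140 mm long, 50 mm across flats, 57.7 mm across corners, about 180 g, lying on the mat on any flat. One flat bears a pale 96 x 19 mm label strip (marked flat); black cap on 26 mm of one end. Origin at the prism's centre (25 mm above what it lies on); x along its length to the cap, z the marked flat's outward normal (up when done). 3 or 4 of the 4 cases are present.
- caddy: Black open caddy fixed to the bench, 164 x 164 mm, 40 mm tall, walls and dividers 4 mm, floor 4 mm, divided in 2 x 2 square cells of about 77 mm at 80 mm pitch. Origin at the centre of its underside, x and y along its walls, z up.
- cell1 (a point): Centre of the floor of the caddy's -x -y cell, 4 mm above the bench.
- cell2 (a point): Centre of the floor of the caddy's -x +y cell, 4 mm above the bench.
- cell3 (a point): Centre of the floor of the caddy's +x -y cell, 4 mm above the bench.
- cell4 (a point): Centre of the floor of the caddy's +x +y cell, 4 mm above the bench.
- jar1: Squat pale jar with black screw cap and paper label, 48 mm across and 75 mm tall, about 120 g, standing on the bench; origin at the centre of its underside, z towards the cap. Three or four of the four jars are present.
- jar2: Squat pale jar with black screw cap and paper label, 48 mm across and 75 mm tall, about 120 g, standing on the bench; origin at the centre of its underside, z towards the cap. Three or four of the four jars are present.
- jar3: Squat pale jar with black screw cap and paper label, 48 mm across and 75 mm tall, about 120 g, standing on the bench; origin at the centre of its underside, z towards the cap. Three or four of the four jars are present.
- jar4: Squat pale jar with black screw cap and paper label, 48 mm across and 75 mm tall, about 120 g, standing on the bench; origin at the centre of its underside, z towards the cap. Three or four of the four jars are present.
- pliers: Bystander: needle-nose pliers with orange grips, 195 mm, lying flat; origin at the underside.
- cutters: Bystander: flush cutters with blue grips, 195 mm, lying flat; origin at the underside.
- scraper: Bystander: scraper with a black handle, 190 mm, lying flat; origin at the underside.
- wrench: Bystander: steel wrench, 150 mm, lying flat; origin at the underside.
- gluestick: Bystander: slim white glue stick, 32 mm across and 95 mm tall, standing; not one of the jars; origin at the underside.
- stepper: Bystander: small black stepper motor, 42 mm square, 64 mm tall with its shaft; origin at the underside.
- coupler: Bystander: aluminium shaft coupler, a 26 mm round, 25 mm tall, standing; origin at the underside.
Mind the look-alikes: they are no part of the job. Leave any orange or pink look-alike of the jar4 alone.

How it is judged:
By the outcome, as a careful person would: the job done as asked, in the order asked, and still so for the second after the job is handed in, with the robot touching nothing.
Of case1, case2, case3, case4 only 3 to 4 are there at a start; the rules pass over those that are not, and their reading is None.
Of jar1, jar2, jar3, jar4 only 3 to 4 are there at a start; the rules pass over those that are not, and their reading is None.
At some moment in a run one of case1, case2, case3, case4 may be knocked a few centimetres aside while the robot is not near it.
Once in a run the grip may slacken for a moment while it holds something.
It also fails if it takes over 210 s, if anything falls off the work surface, if the arm or the gripper's body presses on something with over 40 N, if the wrist force passes 120 N, or if a joint passes its speed limit or range.

## Working session

There is one attempt and no reset: what is moved stays moved. The work goes in short steps, Python scripts to look and compute and a tool call to move; the robot and the scene stay as the last step left them, time stands still between calls to the robot, and variables do not carry over. Pictures are saved under pics/ and viewed, about 12 in all and at most 16, crops included, and the job is handed in when it is done.

Besides the shell and the picture viewer there is one more tool, called after "Request:" as name(argument=value, ...) on one line, values as JSON. carry_out: Moves the arm, as the interface text tells. Its arguments: {"type":"object","properties":{"increments":{"type":"array"}},"required":["increments"]}

```bash
ls; mkdir -p pics
cat > h.py <<'E'
import numpy as np, cv2
from plant import ctrl
from scipy.spatial.transform import Rotation as Rn
def cam(p,obs=None):
    K=np.array(p["intrinsics"],float)
    if "rvec" in p and p["rvec"] is not None:
        R=cv2.Rodrigues(np.array(p["rvec"],float))[0]; t=np.array(p["tvec"],float).ravel()
        return K,R,t
    T=np.eye(4); T[:3,:3]=Rn.from_euler('xyz',obs["orientation"],degrees=True).as_matrix(); T[:3,3]=obs["tool_pos"]
    M=np.linalg.inv(T@np.array(p["hand_eye"])); return K,M[:3,:3],M[:3,3]
def proj(c,X):
    K,R,t=c; q=(np.atleast_2d(X)@R.T+t)@K.T; return q[:,:2]/q[:,2:]
def back(c,uv,z):
    K,R,t=c; uv=np.atleast_2d(uv).astype(float); d=np.c_[uv,np.ones(len(uv))]@np.linalg.inv(K).T@R; o=-R.T@t
    return o+d*((z-o[2])/d[:,2:])
E
python3 - <<'E'
from h import *
o=ctrl.get_obs(); print({k:np.round(v,3) for k,v in o.items()}, ctrl.pinch_z)
for n in ["scene","side"]:
    p=ctrl.snapshot(n); cv2.imwrite(f"pics/{n}0.png",cv2.resize(p["pixels"],(800,600),interpolation=cv2.INTER_CUBIC))
    c=cam(p); print(n,"cam at",-c[1].T@c[2])
    for l in ["mat","caddy","case1","jar1","pliers","cutters","scraper","wrench","gluestick","stepper","coupler"]:
        for d in ctrl.search_frame(p,l): print(l,np.round(d["centre"],3),round(d["confidence"],2),np.round(proj(c,d["centre"])[0]))
E
```

```text
pics
{'clock': np.float64(0.0), 'joint_pos': array([-5.8436e+01,  2.0590e+01,  6.3400e-01, -2.0000e-02, -7.0135e+01,
       -1.6508e+01]), 'qvel': array([-0.035, -0.077,  0.031,  0.009,  0.052, -0.104]), 'tau': array([ 2.0000e-03, -5.8272e+01,  2.9305e+01,  6.9970e+00,  7.0000e-03,
       -0.0000e+00]), 'tool_pos': array([ 0.175, -0.651,  0.226]), 'orientation': array([-1.79993e+02, -9.20000e-02,  1.05049e+02]), 'force': array([-0.695,  1.045, -0.294]), 'moment': array([-0.017,  0.006, -0.028]), 'opening': np.float64(0.088)} 0.0188
scene cam at [ 1.19796174 -0.42964795  0.96607929]
mat [0.55  0.202 0.   ] 0.98 [353. 190.]
mat [ 0.562 -0.382  0.054] 0.37 [170. 258.]
caddy [ 0.588 -0.216  0.008] 0.94 [235. 250.]
case1 [0.507 0.028 0.049] 0.88 [299. 190.]
case1 [0.488 0.419 0.044] 0.79 [399. 146.]
case1 [0.547 0.306 0.045] 0.68 [383. 168.]
jar1 [ 0.416 -0.094  0.053] 0.89 [247. 183.]
jar1 [ 0.645 -0.435  0.059] 0.87 [160. 292.]
jar1 [ 0.458 -0.376  0.053] 0.83 [159. 229.]
jar1 [ 0.424 -0.216  0.051] 0.79 [210. 199.]
jar1 [ 0.697 -0.493  0.062] 0.71 [142. 321.]
jar1 [ 0.557 -0.381  0.054
[... 880 characters left out ...]
296. 148.]
jar1 [ 0.403 -0.192  0.049] 0.79 [329. 199.]
jar1 [ 0.538 -0.362  0.044] 0.74 [310. 162.]
jar1 [ 0.4   -0.072  0.049] 0.73 [316. 222.]
jar1 [ 0.68  -0.472  0.048] 0.72 [288. 137.]
jar1 [ 0.438 -0.354  0.049] 0.69 [336. 169.]
jar1 [ 0.491 -0.424  0.02 ] 0.21 [328. 162.]
pliers [ 0.767 -0.044  0.012] 0.56 [210. 202.]
cutters [0.303 0.309 0.011] 0.87 [293. 340.]
cutters [0.488 0.054 0.045] 0.17 [271. 240.]
scraper [0.768 0.23  0.001] 0.88 [160. 259.]
wrench [ 0.514 -0.529  0.004] 0.73 [332. 149.]
gluestick [ 0.702 -0.338  0.056] 0.48 [267. 151.]
stepper [0.488 0.057 0.048] 0.62 [271. 240.]
stepper [ 0.317 -0.295  0.037] 0.55 [363. 191.]
coupler [ 0.495 -0.424  0.02 ] 0.55 [327. 161.]
```

View pics/scene0.png

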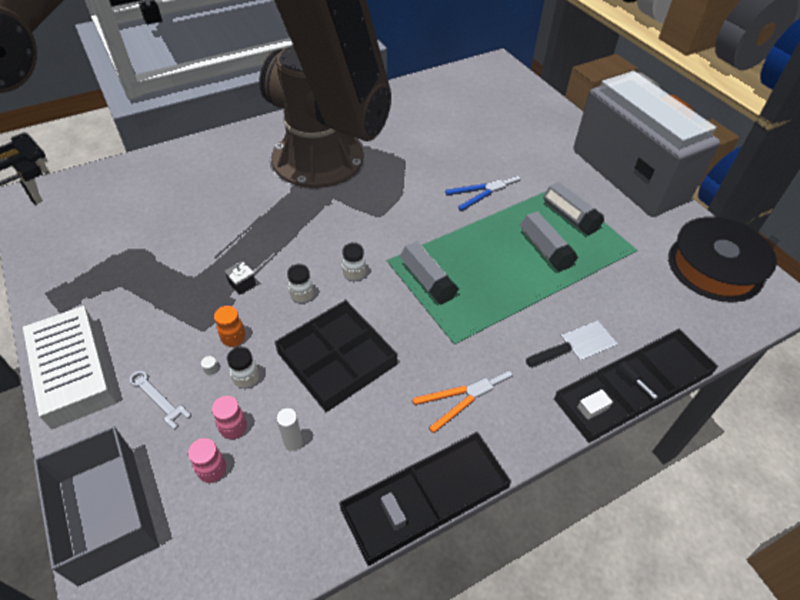

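View pics/side0.png

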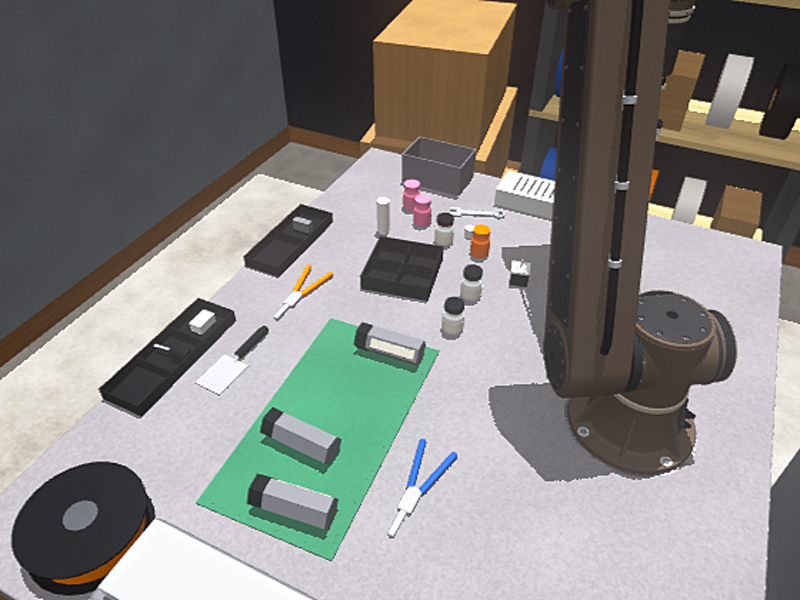

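The jars are the black-capped pale ones at scene pixels (300,283), (353,260) and (242,367). The orange one at (229,327) and the pink ones at (228,417) and (207,460) are look-alikes. Three cases are on the mat, at (430,272), (549,240) and (574,207). Next I'll get the mat and caddy poses and the wrist camera geometry.

Run:
```python
from h import *
for n in ["scene","side"]:
    p=ctrl.snapshot(n); c=cam(p)
    im=p["pixels"].astype(int); g=((im[...,1]>im[...,2]+25)&(im[...,1]>im[...,0]+15)).astype(np.uint8)
    g=cv2.morphologyEx(g,cv2.MORPH_OPEN,np.ones((3,3)))
    k,l,s,_=cv2.connectedComponentsWithStats(g); i=1+np.argmax(s[1:,4])
    ys,xs=np.nonzero(l==i); W=back(c,np.c_[xs,ys],.003)[:,:2].astype(np.float32)
    r=cv2.minAreaRect(cv2.convexHull(W)); print(n,"mat",r, np.round(cv2.boxPoints(r),3).tolist())
    for d in ctrl.outline_of(p,"caddy")[:1]:
        ys,xs=np.nonzero(d["pixels"]); W=back(c,np.c_[xs,ys],.04)[:,:2].astype(np.float32); print("caddy top-plane",d["confidence"],cv2.minAreaRect(cv2.convexHull(W)))
p=ctrl.snapshot("wrist"); print(np.round(p["hand_eye"],3), np.round(p["intrinsics"],1))
cv2.imwrite("pics/w0.png",p["pixels"])
```

```text
scene mat ((0.5185216069221497, 0.24483397603034973), (0.2594510316848755, 0.4987337291240692), 3.0042707920074463) [[0.37599998712539673, 0.4869999885559082], [0.4020000100135803, -0.010999999940395355], [0.6610000133514404, 0.003000000026077032], [0.6349999904632568, 0.5009999871253967]]
caddy top-plane 0.58 ((0.5949320793151855, -0.2176918387413025), (0.18872812390327454, 0.17723657190799713), 11.076099395751953)
side mat ((0.5163919925689697, 0.24485333263874054), (0.26126596331596375, 0.4996606707572937), 2.9806723594665527) [[0.37299999594688416, 0.4880000054836273], [0.39899998903274536, -0.010999999940395355], [0.6600000262260437, 0.0020000000949949026], [0.6340000033378601, 0.5009999871253967]]
caddy top-plane 0.85 ((0.5739998817443848, -0.19419315457344055), (0.16888736188411713, 0.20744742453098297), 9.98604965209961)
[[ 1.    -0.001 -0.     0.   ]
 [ 0.001  0.968  0.25  -0.065]
 [-0.    -0.25   0.968 -0.159]
 [ 0.     0.     0.     1.   ]] [[351.    0.  278.2]
 [  0.  351.  214.6]
 [  0.    0.    1. ]]
```

View pics/w0.png

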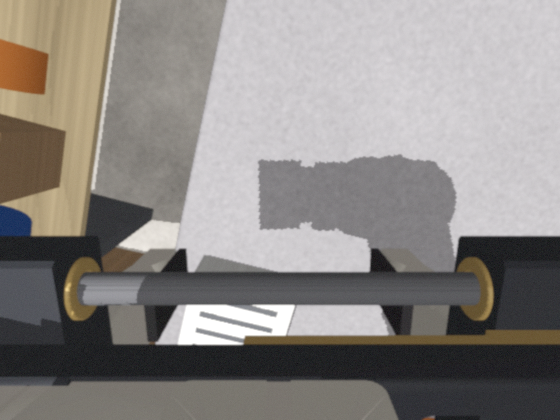

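The wrist view shows the jaws in the lower half and leaves the upper half clear. I'll go to a viewpoint over the mat.

Request:
carry_out(increments=[[0,0,0,60,60,60,0],[0,0,0,120,100,100,0],[0,0,0,180,140,150,0],[0,0,0,230,180,150,0],[0,0,0,270,220,150,0],[0,0,-12,300,270,150,0],[0,0,-12,320,330,150,0],[0,0,-12,330,390,150,0],[0,0,-12,340,450,150,0],[0,0,-12,350,510,150,0],[0,0,-12,360,570,150,0],[0,0,-12,370,630,150,0],[0,0,-12,380,690,150,0],[0,0,-12,390,750,150,0],[0,0,-12,395,810,150,0],[0,0,-12,395,850,150,0],[0,0,-12,395,850,150,0],[0,0,-12,395,850,150,0]])

```text
clock: 3.7
tool_pos: [0.5702, 0.2003, 0.3757]
orientation: [-179.9, 0.0, 93.2]
force: [0.3, -0.8, 1.0]
opening: 0.0876
```

Run:
```python
from h import *
o=ctrl.get_obs(); print(o["tool_pos"],o["orientation"],np.round(o["joint_pos"],1),o["force"])
p=ctrl.snapshot("wrist"); c=cam(p,o); np.savez("w1.npz",K=c[0],R=c[1],t=c[2]); 
cv2.imwrite("pics/w1.png",cv2.resize(p["pixels"][:300],(800,429)))
cv2.imwrite("pics/w1raw.png",p["pixels"])
for d in ctrl.search_frame(p,"case1"): print(np.round(d["centre"],3),round(d["confidence"],2),np.round(proj(c,d["centre"])[0]))
for d in ctrl.outline_of(p,"case1"):
    if d["confidence"]<.3: continue
    ys,xs=np.nonzero(d["pixels"]); W=back(c,np.c_[xs,ys],.053)[:,:2].astype(np.float32); print(len(ys),xs.mean(),ys.mean(),d["confidence"],cv2.minAreaRect(cv2.convexHull(W)))
```

```text
[0.57015798 0.20028572 0.37573701] [-1.79938065e+02  2.77772161e-02  9.32131267e+01] [  37.9   10.7    6.2   -0.   -85.6 -124.6] [ 0.30190807 -0.81984338  1.04285843]
[0.473 0.428 0.053] 0.97 [455. 109.]
[0.536 0.317 0.051] 0.95 [365. 153.]
[0.489 0.05  0.056] 0.84 [166. 106.]
[ 0.407 -0.192  0.007] 0.53 [-1. 35.]
4243 364.50294602875323 150.4642941315107 0.98 ((0.536029040813446, 0.3155406415462494), (0.056101057678461075, 0.14226272702217102), 87.51268005371094)
4630 165.63066954643628 105.97494600431965 0.97 ((0.49279654026031494, 0.04876882582902908), (0.13962328433990479, 0.055540334433317184), 3.128891944885254)
4542 454.425583443417 110.50594451783356 0.59 ((0.477803498506546, 0.4278483986854553), (0.14108408987522125, 0.05594223737716675), 6.868746757507324)
6897 28.700739451935625 163.21951573147746 0.5 ((0.5723819136619568, -0.15251454710960388), (0.1596229523420334, 0.10717844218015671), 10.342510223388672)
```

View pics/w1.png

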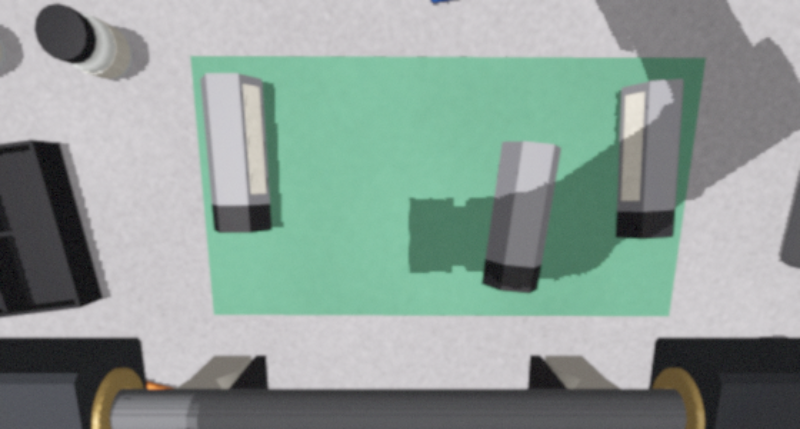

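Case A (left in the image) has its label on the +y upper flat, and case C (right) has it on the -y upper flat. B's label is hidden underneath. I'll fit the poses precisely.

```bash
cat >> h.py <<'E'
from scipy.optimize import minimize
def hexpts(x,y,yaw,zc=.028,L=.07,r=.02887):
    a=np.radians(yaw); u=np.array([np.cos(a),np.sin(a)]); v=np.array([-u[1],u[0]])
    return np.array([[*(np.array([x,y])+s*L*u+r*np.cos(k*np.pi/3)*v), zc+r*np.sin(k*np.pi/3)] for s in(-1,1) for k in range(6)])
def render(c,P,S=4):
    h=cv2.convexHull(proj(c,P).astype(np.float32)); m=np.zeros((420,560),np.uint8)
    cv2.fillConvexPoly(m,np.round(h*2**S).astype(np.int32),1,shift=S); return m
def fitcase(c,mask,x,y,yaw):
    m=mask.astype(bool); 
    def f(q):
        r=render(c,hexpts(q[0],q[1],q[2]*500)).astype(bool); return 1-(r&m).sum()/(r|m).sum()
    s=minimize(f,[x,y,yaw/500],method="Nelder-Mead",options=dict(initial_simplex=[[x,y,yaw/500],[x+.01,y,yaw/500],[x,y+.01,yaw/500],[x,y,yaw/500+.01]],xatol=1e-4,fatol=1e-4))
    return s.x[0],s.x[1],s.x[2]*500,1-s.fun
def cases(p,c,verbose=True):
    out=[]
    for d in ctrl.outline_of(p,"case1"):
        ys,xs=np.nonzero(d["pixels"])
        if d["confidence"]<.3 or len(ys)<300: continue
        W=back(c,np.c_[xs,ys],.04)[:,:2]; e=W-W.mean(0); w,V=np.linalg.eigh(e.T@e); a=np.degrees(np.arctan2(V[1,1],V[0,1])); a=(a+90)%180-90
        out.append(fitcase(c,d["pixels"],*W.mean(0),a)); 
        if verbose: print("case",np.round(out[-1],4),round(d["confidence"],2))
    return out
E
python3 - <<'E'
from h import *
o=ctrl.get_obs(); p=ctrl.snapshot("wrist"); c=cam(p,o); cases(p,c)
im=p["pixels"].astype(int); g=((im[...,1]>im[...,2]+15)&(im[...,1]>im[...,0]+8)).astype(np.uint8)
g[230:]=0
k,l,s,_=cv2.connectedComponentsWithStats(cv2.morphologyEx(g,cv2.MORPH_OPEN,np.ones((3,3)))); ys,xs=np.nonzero(l==1+np.argmax(s[1:,4])); print(cv2.minAreaRect(cv2.convexHull(back(c,np.c_[xs,ys],.003)[:,:2].astype(np.float32))))
for n in ("scene","side"):
    p=ctrl.snapshot(n); print(n); cases(p,cam(p))
E
```

```text
case [ 0.5363  0.3214 -2.7541  0.9822] 0.97
case [0.4771 0.44   6.8971 0.9655] 0.82
case [0.4932 0.041  3.5221 0.9648] 0.63
((0.5182002186775208, 0.24627718329429626), (0.2604374587535858, 0.5014525055885315), 2.967179775238037)
scene
case [0.4747 0.4389 6.3739 0.9544] 0.92
case [0.4975 0.0393 4.8082 0.8615] 0.88
case [ 0.533   0.321  -3.9528  0.8708] 0.61
case [ 7.78000e-01 -5.89000e-02  8.99448e+01  3.78500e-01] 0.5
side
case [0.4757 0.4378 7.4775 0.9363] 0.86
case [ 0.5363  0.3192 -1.3059  0.9434] 0.75
case [ 0.7568  0.228  90.8445  0.5764] 0.54
```

```bash
cat >> h.py <<'E'
def pose(x,y,z,yaw,th,d):
    # tool for a case at x,y,z(centre), axis yaw; th tilt about the axis; d mm past centre
    a=np.radians(yaw); u=np.array([np.cos(a),np.sin(a),0])
    y2=yaw
    R=Rn.from_rotvec(np.radians(th)*u)*Rn.from_euler('xyz',[180,0,yaw+90],degrees=True)
    return R, np.array([x,y,z])+d/1000*R.as_matrix()[:,2]
def rows(seq,ref=None):
    # seq of (x,y,z,yaw,th,d,grip)
    o=ctrl.get_obs(); R0=Rn.from_euler('xyz',o["orientation"],degrees=True); p0=np.array(o["tool_pos"])
    for s in seq:
        R,p=pose(*s[:6]); rv=np.degrees((R*R0.inv()).as_rotvec()); print([*[float(f) for f in np.round(rv*2)/2],*[float(f) for f in np.round((p-p0)*2000)/2],s[6]])
E
python3 - <<'E'
from h import *
x,y,yw=.493,.041,3.5
rows([(x,y,.028,yw,-30,d,.25) for d in(-150,-90,-40,-25,-15,-5)]+[(x,y,.028,yw,-30,-5,.36),(x,y,.028,yw,-30,-1.5,.36)])
E
```

```text
[-30.0, -1.5, 0.5, -82.0, -81.5, -219.0, 0.25]
[-30.0, -1.5, 0.5, -80.0, -111.5, -271.0, 0.25]
[-30.0, -1.5, 0.5, -78.5, -136.5, -314.0, 0.25]
[-30.0, -1.5, 0.5, -78.0, -144.0, -327.0, 0.25]
[-30.0, -1.5, 0.5, -78.0, -149.0, -336.0, 0.25]
[-30.0, -1.5, 0.5, -77.5, -154.0, -344.5, 0.25]
[-30.0, -1.5, 0.5, -77.5, -154.0, -344.5, 0.36]
[-30.0, -1.5, 0.5, -77.5, -155.5, -347.5, 0.36]
```

Request:
carry_out(increments=[[-30,-1.5,0.5,-82,-82,-219,0.25],[-30,-1.5,0.5,-82,-82,-219,0.25],[-30,-1.5,0.5,-82,-82,-219,0.25],[-30,-1.5,0.5,-82,-82,-219,0.25],[-30,-1.5,0.5,-82,-82,-219,0.25],[-30,-1.5,0.5,-80,-112,-271,0.25],[-30,-1.5,0.5,-80,-112,-271,0.25],[-30,-1.5,0.5,-79,-124,-293,0.25],[-30,-1.5,0.5,-78.5,-136.5,-314,0.25],[-30,-1.5,0.5,-78,-144,-327,0.25],[-30,-1.5,0.5,-78,-149,-336,0.25],[-30,-1.5,0.5,-78,-154,-344,0.25],[-30,-1.5,0.5,-78,-154,-344,0.25],[-30,-1.5,0.5,-78,-154,-344,0.36],[-30,-1.5,0.5,-78,-154,-344,0.36]])

```text
clock: 6.02
tool_pos: [0.4927, 0.0446, 0.0329]
orientation: [-179.8, 30.0, 93.6]
force: [-0.1, 0.8, -0.4]
opening: 0.0569
```

Run:
```python
from h import *
o=ctrl.get_obs(); print(o["tool_pos"],o["orientation"],np.round(o["joint_pos"],1),o["force"],o["opening"])
p=ctrl.snapshot("wrist"); q=ctrl.snapshot("side")
cv2.imwrite("pics/g1.png",np.hstack([cv2.resize(p["pixels"],(440,330)),cv2.resize(q["pixels"][140:300,190:350],(330,330))]))
x,y,yw=.493,.041,3.5
rows([(x,y,.028,yw,-30,-5,.36),(x,y,.028,yw,-30,-1.5,.36)])
```

```text
[0.49265517 0.04464505 0.03289938] [-179.78551601   30.00939761   93.63451179] [  43.7   23.6  -43.8   31.   -47.6 -156.3] [-0.06600948  0.83393171 -0.36916264] 0.056895383442996376
[0.0, -0.0, -0.0, 0.5, -1.0, -0.5, 0.36]
[0.0, -0.0, -0.0, 0.5, -3.0, -3.5, 0.36]
```

View pics/g1.png

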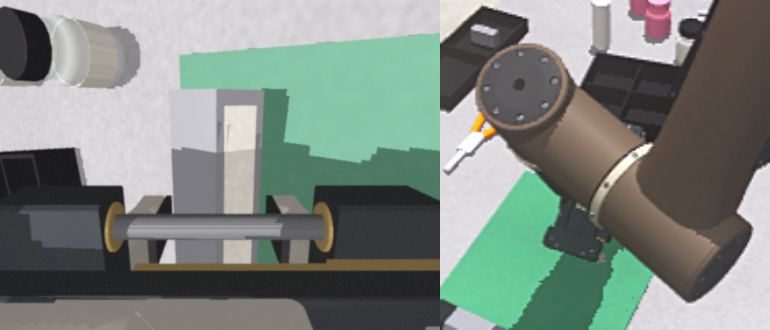

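The case sits between the fingers with even gaps. Next: advance, grip, lift and roll by +60°.

Request:
carry_out(increments=[[0,0,0,0,-3,-3,0.36],[0,0,0,0,-3,-3,0.36],[0,0,0,0,-3,-3,1],[0,0,0,0,-3,-3,1],[0,0,0,0,-3,-3,1],[0,0,0,0,-3,-3,1],[0,0,0,0,-3,17,1],[0,0,0,0,-3,37,1],[8,0.5,0,0,-3,37,1],[16,1,0,0,-3,37,1],[24,1.5,0,0,-3,37,1],[32,2,0,0,-3,37,1],[40,2.5,0,0,-3,37,1],[48,3,0,0,-3,37,1],[54,3.5,0,0,-3,37,1],[60,3.5,0,0,-3,37,1],[60,3.5,0,0,-3,37,1],[60,3.5,0,0,-3,37,1],[60,3.5,0,0,-3,37,1]])

```text
clock: 8.5
tool_pos: [0.4921, 0.0419, 0.0698]
orientation: [179.9, -30.0, 93.7]
force: [0.3, 0.3, -1.4]
opening: 0.0498
```

Run:
```python
from h import *
o=ctrl.get_obs(); print(o["tool_pos"],o["orientation"],np.round(o["joint_pos"],1),o["force"],o["opening"])
p=ctrl.snapshot("wrist"); q=ctrl.snapshot("scene")
cv2.imwrite("pics/g2.png",np.hstack([cv2.resize(p["pixels"],(440,330)),cv2.resize(q["pixels"][120:260,230:370],(330,330))]))
```

```text
[0.49212372 0.04194543 0.06980793] [179.93584023 -30.00253329  93.74233744] [  1.1  19.4 -17.9 -35.4 -59.5 -67.2] [ 0.2608694   0.2723258  -1.36456251] 0.04980654126565699
```

View pics/g2.png

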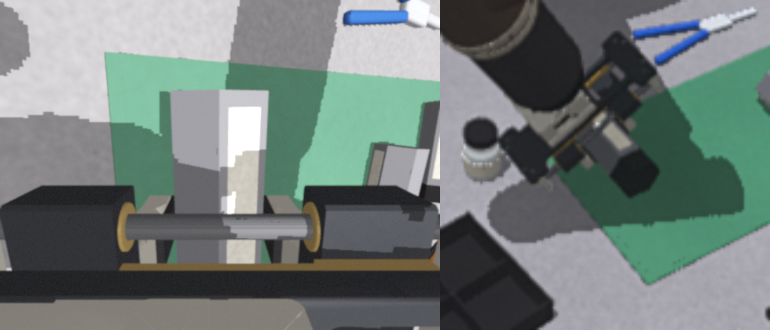

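Clean flush grip: opening 49.8 mm with the label now up. Next I'll lower it, release and retreat to the viewpoint.

Request:
carry_out(increments=[[0,0,0,0,5,-25,1],[0,0,0,0,5,-35,1],[0,0,0,0,5,-39,1],[0,0,0,0,5,-39,1],[0,0,0,0,5,-39,0.36],[0,0,0,0,5,-39,0.36],[0,0,0,0,5,-39,0.36],[0,0,0,0,-1,-29,0.36],[0,0,0,0,-8,-16,0.3],[0,0,0,0,-23,10,0.25],[0,0,0,0,-48,53,0.25],[-10,0,0,0,-30,110,0.25],[-20,0,0,20,20,170,0.25],[-30,-2,0,50,70,230,0.25],[-30,-2,0,70,120,280,0.25],[-30,-2,0,78,158,306,0.25],[-30,-2,0,78,158,306,0.25],[-30,-2,0,78,158,306,0.25]])

```text
clock: 10.85
tool_pos: [0.5714, 0.2011, 0.3786]
orientation: [179.6, -0.1, 93.7]
force: [-0.5, -0.8, -1.1]
opening: 0.0658
```

```bash
cat > look.py <<'E'
from h import *; import sys
o=ctrl.get_obs(); print(o["clock"],np.round(o["tool_pos"],4),np.round(o["orientation"],1),np.round(o["joint_pos"],1),np.round(o["force"],1),round(float(o["opening"]),4))
p=ctrl.snapshot("wrist"); c=cam(p,o); C=cases(p,c)
# label: bright fraction on each of top / +side upper / -side upper flats (strip is pale, warm: R-B)
im=p["pixels"].astype(float)
for x,y,yw,q in C:
    if q<.85: continue
    a=np.radians(yw); u=np.array([np.cos(a),np.sin(a),0]); v=np.array([-u[1],u[0],0]); z=np.array([0,0,1.]); r=[]
    for n in (30,90,150):
        N=np.cos(np.radians(n))*v+np.sin(np.radians(n))*z; s=[]
        for t in (-.035,-.025,-.015,-.005,.005,.015,.025):
            px=proj(c,np.array([x,y,.028])+t*u+.025*N)[0].round().astype(int)
            if 0<=px[0]<560 and 0<=px[1]<420: b=im[px[1],px[0]]; s.append((b[2]-b[0])/(b.sum()/3+1))
        r.append(round(float(np.median(s)),3) if s else None)
    print("  warm +y-upper,top,-y-upper:",r, "at",round(x,3),round(y,3))
E
python3 look.py
```

```text
10.85 [0.5714 0.2011 0.3786] [ 1.796e+02 -1.000e-01  9.370e+01] [ 3.790e+01  1.050e+01  6.300e+00  1.000e-01 -8.540e+01 -1.242e+02] [-0.5 -0.8 -1.1] 0.0658
case [0.4771 0.4398 6.8149 0.9727] 0.73
case [0.494  0.0474 3.5469 0.9381] 0.65
  warm +y-upper,top,-y-upper: [-0.138, -0.023, 0.083] at 0.477 0.44
  warm +y-upper,top,-y-upper: [-0.029, 0.0, -0.026] at 0.494 0.047
```

Run:
```python
from h import *
o=ctrl.get_obs(); p=ctrl.snapshot("wrist"); cv2.imwrite("pics/w3.png",cv2.resize(p["pixels"][:240],(700,300)))
for d in ctrl.outline_of(p,"case2"): print(d["confidence"],d["pixels"].sum(),np.argwhere(d["pixels"]).mean(0))
x,y,yw=.536,.321,-2.8
rows([(x,y,.028,yw,30,d,.25) for d in(-150,-90,-60,-40,-25,-15,-5)])
```

```text
0.7 4617 [104.98678796 171.84881958]
0.67 4023 [150.46333582 365.52473279]
0.6 4480 [111.70647321 455.49241071]
[30.0, 0.5, -6.0, -37.5, 48.0, -217.0, 0.25]
[30.0, 0.5, -6.0, -36.0, 78.0, -269.0, 0.25]
[30.0, 0.5, -6.0, -35.0, 93.0, -295.0, 0.25]
[30.0, 0.5, -6.0, -34.5, 103.0, -312.5, 0.25]
[30.0, 0.5, -6.0, -34.5, 110.5, -325.5, 0.25]
[30.0, 0.5, -6.0, -34.0, 115.5, -334.0, 0.25]
[30.0, 0.5, -6.0, -34.0, 120.5, -343.0, 0.25]
```

View pics/w3.png

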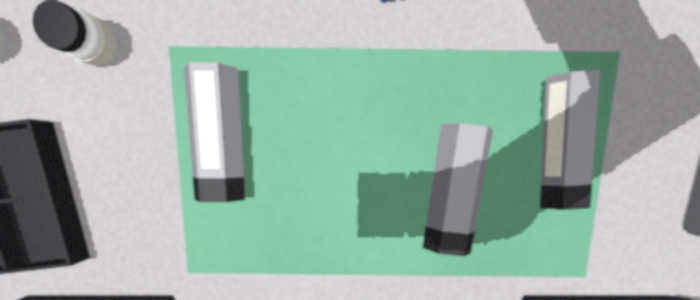

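A is done with its label straight up. B is unchanged. I'll grasp B at +30° tilt and lift it.

Request:
carry_out(increments=[[30,0.5,-6,-37,48,-217,0.25],[30,0.5,-6,-37,48,-217,0.25],[30,0.5,-6,-37,48,-217,0.25],[30,0.5,-6,-37,48,-217,0.25],[30,0.5,-6,-36,78,-269,0.25],[30,0.5,-6,-36,78,-269,0.25],[30,0.5,-6,-35,93,-295,0.25],[30,0.5,-6,-34.5,103,-312,0.25],[30,0.5,-6,-34,112,-328,0.25],[30,0.5,-6,-34,120,-343,0.25],[30,0.5,-6,-34,120,-343,0.36],[30,0.5,-6,-34,122,-346,0.36],[30,0.5,-6,-34,122,-346,1],[30,0.5,-6,-34,122,-346,1],[30,0.5,-6,-34,122,-346,1],[30,0.5,-6,-34,122,-346,1],[30,0.5,-6,-34,110,-326,1],[30,0.5,-6,-34,80,-276,1],[30,0.5,-6,-34,30,-226,1],[30,0.5,-6,-34,2,-196,1]])

```text
clock: 13.55
tool_pos: [0.5363, 0.1989, 0.1829]
orientation: [179.9, -30.0, 87.5]
force: [1.0, 1.0, -1.7]
opening: 0.0499
```

Request:
carry_out(increments=[[-10,0,0,0,0,0,1],[-20,0,0,0,0,0,1],[-30,1,0,0,0,0,1],[-40,1,0,0,0,0,1],[-50,2,0,0,0,0,1],[-60,2.5,0,0,0,0,1],[-70,3,0,0,0,0,1],[-80,3.5,0,0,0,0,1],[-80,3.5,0,0,0,0,1],[-80,3.5,0,0,0,0,1]])

```text
clock: 14.8
tool_pos: [0.5367, 0.2012, 0.1802]
orientation: [179.9, 50.0, 87.4]
force: [0.2, -0.0, -0.3]
opening: 0.0498
```

Run:
```python
from h import *
o=ctrl.get_obs(); print(o["tool_pos"],o["orientation"],np.round(o["joint_pos"],1),o["force"],o["opening"])
q=ctrl.snapshot("scene"); r=ctrl.snapshot("side")
px=proj(cam(q),o["tool_pos"])[0].astype(int);pr=proj(cam(r),o["tool_pos"])[0].astype(int);print(px,pr)
f=lambda im,p: cv2.resize(im[max(0,p[1]-60):p[1]+60,max(0,p[0]-60):p[0]+60],(390,390))
cv2.imwrite("pics/g3.png",np.hstack([f(q["pixels"],px),f(r["pixels"],pr)]))
```

```text
[0.53667006 0.20115398 0.18017332] [179.94146913  49.96239602  87.35611724] [  55.5   33.8  -11.6   23.9  -89.9 -158.2] [ 0.1762901  -0.0189719  -0.34428939] 0.04981941631841913
[360 143] [228 234]
```

View pics/g3.png

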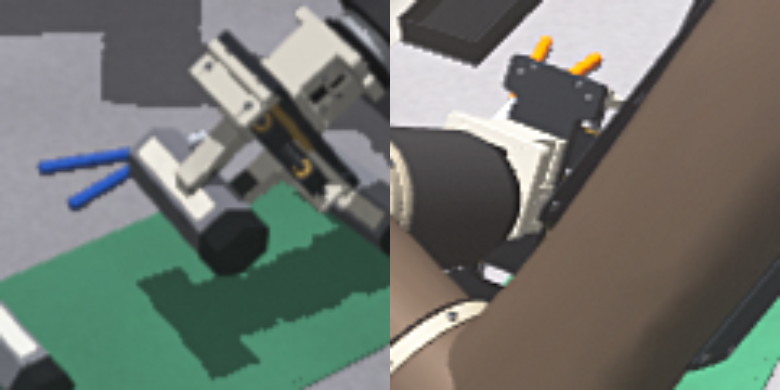

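B's label was on the lower -y flat, the one now under the upper finger at (180,170) in the left crop, so B needs two -60° rolls. I'll set it down at mid-mat at tilt -30° and swing over to +30° to regrasp.

Request:
carry_out(increments=[[10,-0.5,0,-8,0,-40,1],[20,-1,0,-16,0,-90,1],[20,-1,0,-16,0,-125,1],[20,-1,0,-16,0,-145,1],[20,-1,0,-16,0,-150,1],[20,-1,0,-16,0,-150,1],[20,-1,0,-16,0,-150,0.36],[20,-1,0,-16,0,-150,0.36],[20,-1,0,-16,0,-150,0.36],[20,-1,0,-16,5,-141,0.36],[20,-1,0,-16,10,-133,0.3],[20,-1,0,-16,25,-107,0.25],[20,-1,0,-16,45,-72,0.25],[30,-1.5,0,-16,30,-55,0.25],[40,-2,0,-16,15,-45,0.25],[50,-2,0,-16,0,-45,0.25],[60,-2.5,0,-16,-15,-45,0.25],[70,-3,0,-16,-30,-55,0.25],[80,-3.5,0,-16,-45,-72,0.25],[80,-3.5,0,-16,-45,-72,0.25]])

```text
clock: 17.4
tool_pos: [0.5209, 0.1537, 0.1073]
orientation: [-179.9, -30.2, 87.2]
force: [-0.5, -0.3, 0.3]
opening: 0.0658
```

```bash
python3 look.py
python3 - <<'E'
from h import *
x,y,yw=.5205,.201,-2.6
rows([(x,y,.028,yw,30,d,.25) for d in(-90,-5,-1.5)])
E
```

```text
17.4 [0.5209 0.1537 0.1073] [-179.9  -30.2   87.2] [ 13.4  15.4 -17.1 -36.4 -54.5 -85.4] [-0.5 -0.3  0.3] 0.0658
case [0.4938 0.4746 8.6223 0.9835] 0.94
case [ 0.5205  0.2019 -2.6326  0.8365] 0.77
case [0.4328 0.0404 8.2948 0.8257] 0.76
  warm +y-upper,top,-y-upper: [-0.024, -0.024, 0.064] at 0.494 0.475
[-0.0, -0.0, 0.0, -2.5, 1.5, -1.5, 0.25]
[-0.0, -0.0, 0.0, -0.5, 44.0, -75.0, 0.25]
[-0.0, -0.0, 0.0, -0.5, 45.5, -78.0, 0.25]
```

B is where I set it. C has been knocked to about (0.494, 0.475), to be handled later. Rolling B by another -60°.

Request:
carry_out(increments=[[0,0,0,-0.5,25,-42,0.25],[0,0,0,-0.5,38,-65,0.25],[0,0,0,-0.5,44,-75,0.25],[0,0,0,-0.5,44,-75,0.36],[0,0,0,-0.5,45.5,-78,0.36],[0,0,0,-0.5,45.5,-78,1],[0,0,0,-0.5,45.5,-78,1],[0,0,0,-0.5,45.5,-78,1],[0,0,0,-0.5,45.5,-78,1],[0,0,0,-0.5,45.5,-58,1],[-6,0.5,0,-0.5,45.5,-38,1],[-14,0.5,0,-0.5,45.5,-38,1],[-22,1,0,-0.5,45.5,-38,1],[-30,1.5,0,-0.5,45.5,-38,1],[-38,2,0,-0.5,45.5,-38,1],[-46,2,0,-0.5,45.5,-38,1],[-54,2.5,0,-0.5,45.5,-38,1],[-60,2.5,0,-0.5,45.5,-38,1],[-60,2.5,0,-0.5,45.5,-38,1],[-60,2.5,0,-0.5,45.5,-38,1]])

```text
clock: 20.0
tool_pos: [0.5195, 0.2015, 0.0691]
orientation: [180.0, 30.0, 87.5]
force: [-0.5, -0.1, -1.4]
opening: 0.0497
```

Request:
carry_out(increments=[[0,0,0,0,0,-25,1],[0,0,0,0,0,-36,1],[0,0,0,0,0,-39,1],[0,0,0,0,0,-39,1],[0,0,0,0,0,-39,0.36],[0,0,0,0,0,-39,0.36],[0,0,0,0,0,-39,0.36],[0,0,0,0,5,-30,0.36],[0,0,0,0,10,-22,0.3],[0,0,0,0,25,4,0.25],[0,0,0,0,45,39,0.25],[10,0,0,0,60,90,0.25],[20,0,0,10,70,150,0.25],[30,-1.5,0,30,80,210,0.25],[30,-1.5,0,50,90,270,0.25],[30,-1.5,0,50,100,306,0.25],[30,-1.5,0,50,100,306,0.25],[30,-1.5,0,50,100,306,0.25]])

```text
clock: 22.25
tool_pos: [0.5692, 0.3018, 0.3752]
orientation: [179.8, 0.0, 87.5]
force: [-0.2, 0.2, -0.6]
opening: 0.0657
```

```bash
python3 look.py
python3 - <<'E'
from h import *
o=ctrl.get_obs(); p=ctrl.snapshot("wrist"); cv2.imwrite("pics/w4.png",cv2.resize(p["pixels"][:240],(700,300)))
E
```

```text
22.25 [0.5692 0.3018 0.3752] [179.8   0.   87.5] [  45.3   14.6   11.1    0.2  -86.4 -137.9] [-0.2  0.2 -0.6] 0.0657
case [0.4937 0.0477 3.1961 0.9808] 0.88
case [ 0.5202  0.2011 -2.5885  0.9774] 0.68
case [0.4936 0.4733 7.9475 0.9722] 0.61
  warm +y-upper,top,-y-upper: [-0.029, 0.0, -0.04] at 0.494 0.048
  warm +y-upper,top,-y-upper: [-0.029, 0.0, -0.032] at 0.52 0.201
  warm +y-upper,top,-y-upper: [-0.018, -0.015, 0.068] at 0.494 0.473
```

View pics/w4.png

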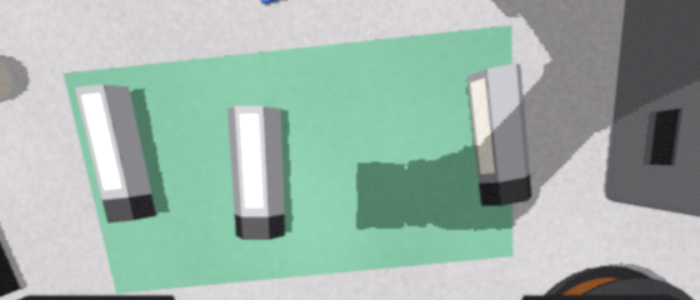

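A and B are done. For C, the last joint would run out of range at tilt -30°, so I'll flip the tool half a turn first.

Request:
carry_out(increments=[[0,0,10,-10,0,0,0.25],[0,0,20,-20,0,0,0.25],[0,0,30,-30,0,0,0.25],[0,0,40,-40,10,-10,0.25],[0,0,50,-50,20,-20,0.25],[0,0,60,-60,30,-30,0.25],[0,0,70,-65,40,-40,0.25],[0,0,80,-70,50,-50,0.25],[0,0,90,-70,60,-60,0.25],[0,0,100,-70,70,-70,0.25],[0,0,110,-70,80,-80,0.25],[0,0,120,-70,90,-90,0.25],[0,0,130,-70,100,-100,0.25],[0,0,140,-70,100,-110,0.25],[0,0,150,-70,100,-120,0.25],[0,0,160,-70,100,-130,0.25],[0,0,170,-70,100,-140,0.25],[0,0,180,-70,100,-140,0.25],[0,0,190,-70,100,-140,0.25],[0,0,190,-70,100,-140,0.25]])

```text
clock: 24.9
tool_pos: [0.4995, 0.4014, 0.2348]
orientation: [179.7, -0.0, -82.6]
force: [0.2, 0.0, -0.2]
opening: 0.0656
```

```bash
sed -i 's/def pose(x,y,z,yaw,th,d):/FL=90\ndef pose(x,y,z,yaw,th,d):/; s/yaw+90\],degrees/yaw+FL],degrees/' h.py; python3 look.py
python3 - <<'E'
import h; from h import *
h.FL=-90
x,y,yw=.494,.4735,8
rows([(x,y,.028,yw,30,d,.25) for d in(-90,-60,-40,-20,-5,-1.5)])
E
```

```text
24.9 [0.4995 0.4014 0.2348] [179.7  -0.  -82.6] [ 56.1  17.2  -2.9  -0.2 -70.   41.4] [ 0.2  0.  -0.2] 0.0656
case [0.4936 0.4725 8.3551 0.9578] 0.65
case [ 0.5205  0.2008 -2.9047  0.804 ] 0.65
  warm +y-upper,top,-y-upper: [-0.028, -0.015, 0.083] at 0.494 0.472
[30.0, 3.5, 0.5, 0.5, 27.5, -129.0, 0.25]
[30.0, 3.5, 0.5, -1.5, 42.5, -155.0, 0.25]
[30.0, 3.5, 0.5, -3.0, 52.0, -172.5, 0.25]
[30.0, 3.5, 0.5, -4.0, 62.0, -190.0, 0.25]
[30.0, 3.5, 0.5, -5.5, 69.5, -202.5, 0.25]
[30.0, 3.5, 0.5, -5.5, 71.5, -206.0, 0.25]
```

Request:
carry_out(increments=[[10,1,0.5,0,10,-40,0.25],[20,2.5,0.5,0,20,-90,0.25],[30,3.5,0.5,0.5,27,-129,0.25],[30,3.5,0.5,0.5,27,-129,0.25],[30,3.5,0.5,-1.5,42,-155,0.25],[30,3.5,0.5,-3,52,-172,0.25],[30,3.5,0.5,-4,62,-190,0.25],[30,3.5,0.5,-5.5,69,-202,0.25],[30,3.5,0.5,-5.5,69,-202,0.36],[30,3.5,0.5,-5.5,71,-205.5,0.36],[30,3.5,0.5,-5.5,71,-205.5,1],[30,3.5,0.5,-5.5,71,-205.5,1],[30,3.5,0.5,-5.5,71,-205.5,1],[30,3.5,0.5,-5.5,71,-205.5,1],[30,3.5,0.5,-5.5,71,-185.5,1],[30,3.5,0.5,-5.5,40,-165.5,1],[30,3.5,0.5,0,0,-165.5,1],[30,3.5,0.5,0,-45,-165.5,1],[30,3.5,0.5,0,-45,-165.5,1],[30,3.5,0.5,0,-45,-165.5,1]])

```text
clock: 27.5
tool_pos: [0.5004, 0.3569, 0.0713]
orientation: [-179.5, 30.3, -81.9]
force: [-0.0, 0.8, -1.7]
opening: 0.05
```

Request:
carry_out(increments=[[-8,-1,0,0,0,0,1],[-16,-2,0,0,0,0,1],[-24,-3.5,0,0,0,0,1],[-32,-4.5,0,0,0,0,1],[-40,-5.5,0,0,0,0,1],[-48,-6.5,0,0,0,0,1],[-54,-7.5,0,0,0,0,1],[-59.5,-8.5,0,0,0,0,1],[-59.5,-8.5,0,0,0,-15,1],[-59.5,-8.5,0,0,0,-30,1]])

```text
clock: 28.75
tool_pos: [0.4993, 0.3575, 0.0389]
orientation: [-179.6, -29.8, -81.9]
force: [-0.5, 1.2, -2.7]
opening: 0.0497
```

Run:
```python
from h import *
o=ctrl.get_obs(); print(o["tool_pos"],o["orientation"],np.round(o["joint_pos"],1),o["force"],o["opening"])
```

```text
[0.49932042 0.35747744 0.03893179] [-179.59791987  -29.76671885  -81.88284923] [ 63.8  35.9 -14.5  18.3 -65.8  23. ] [-0.52558211  1.21107823 -2.73737124] 0.0497272128583139
```

Request:
carry_out(increments=[[0,0,0,0,0,-6,1],[0,0,0,0,0,-9.5,1],[0,0,0,0,0,-9.5,1],[0,0,0,0,0,-9.5,0.36],[0,0,0,0,0,-9.5,0.36],[0,0,0,0,0,-9.5,0.36],[0,0,0,-1,5,-1,0.36],[0,0,0,-1,10,8,0.3],[0,0,0,-3,25,34,0.2],[0,0,0,-6,45,69,0.1],[10,1,0,-6,50,120,0],[20,3,0,-20,30,180,0],[30,4,0,-40,-20,240,0],[30,4,0,-60,-70,290,0],[30,4,0,-60,-120,320,0],[30,4,0,-60,-160,330,0],[30,4,0,-60,-160,330,0],[30,4,0,-60,-160,330,0]])

```text
clock: 31.0
tool_pos: [0.4397, 0.1966, 0.3707]
orientation: [-179.3, 0.5, -82.0]
force: [-0.3, 0.1, -0.6]
opening: 0.0876
```

```bash
python3 look.py
python3 - <<'E'
from h import *
p=ctrl.snapshot("wrist"); cv2.imwrite("pics/w5.png",cv2.resize(p["pixels"][:240],(700,300)))
q=ctrl.snapshot("scene"); cv2.imwrite("pics/s5.png",q["pixels"]); c=cam(q)
for l in ("jar1","gluestick","coupler","stepper"):
  for d in ctrl.search_frame(q,l): print(l,np.round(d["centre"],3),round(d["confidence"],2))
K,R,t=c
E
```

```text
31.0 [0.4397 0.1966 0.3707] [-179.3    0.5  -82. ] [ 47.6  -2.4  -8.7   0.1 -82.8  50.3] [-0.3  0.1 -0.6] 0.0876
case [0.4942 0.0472 2.867  0.9785] 0.85
case [ 0.5216  0.2012 -2.5103  0.9539] 0.6
case [0.5    0.356  8.0459 0.9524] 0.57
  warm +y-upper,top,-y-upper: [-0.031, 0.0, -0.028] at 0.494 0.047
  warm +y-upper,top,-y-upper: [-0.032, 0.0, -0.021] at 0.522 0.201
  warm +y-upper,top,-y-upper: [-0.047, 0.0, -0.015] at 0.5 0.356
jar1 [ 0.558 -0.385  0.053] 0.81
jar1 [ 0.423 -0.213  0.05 ] 0.78
jar1 [ 0.648 -0.437  0.061] 0.78
jar1 [ 0.416 -0.091  0.052] 0.73
jar1 [ 0.697 -0.494  0.062] 0.59
jar1 [ 0.458 -0.372  0.052] 0.58
jar1 [ 0.337 -0.31   0.045] 0.37
gluestick [ 0.718 -0.352  0.074] 0.65
stepper [ 0.335 -0.312  0.046] 0.63
```

View pics/w5.png

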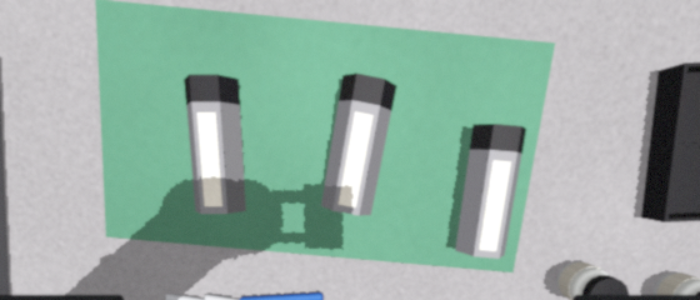

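All three labels face straight up on the mat. Now I'll view the jars and the caddy.

Request:
carry_out(increments=[[0,0,0,0,-50,20,0],[0,0,0,0,-100,40,0],[0,0,0,0,-150,60,0],[0,0,0,0,-200,80,0],[0,0,0,0,-250,80,0],[0,0,0,0,-300,80,0],[0,0,0,0,-350,80,0],[0,0,0,0,-400,80,0],[0,0,0,0,-430,80,0],[0,0,0,0,-430,80,0],[0,0,0,0,-430,80,0]])

```text
clock: 32.78
tool_pos: [0.44, -0.2331, 0.4498]
orientation: [-179.4, 0.4, -82.0]
force: [-0.1, 0.3, -0.5]
opening: 0.0879
```

```bash
cat > jars.py <<'E'
from h import *
def cyl(x,y,z0=0,r=.024,h=.075):
    a=np.linspace(0,2*np.pi,24,endpoint=False); return np.array([[x+r*np.cos(t),y+r*np.sin(t),z] for z in (z0,z0+h) for t in a])
def fitjar(c,m,x,y,z0=0):
    def f(q):
        r=render(c,cyl(*q,z0)).astype(bool); return 1-(r&m).sum()/(r|m).sum()
    s=minimize(f,[x,y],method="Nelder-Mead",options=dict(initial_simplex=[[x,y],[x+.01,y],[x,y+.01]],xatol=1e-4,fatol=1e-4)); return *s.x,1-s.fun
def jars(p,c,z0=0):
    for d in ctrl.outline_of(p,"jar1"):
        m=d["pixels"]; ys,xs=np.nonzero(m)
        if d["confidence"]<.3 or len(ys)<150: continue
        w=back(c,[[xs.mean(),ys.mean()]],.04)[0]; col=p["pixels"][m].mean(0)
        print("jar?",np.round(fitjar(c,m,w[0],w[1],z0),3),round(d["confidence"],2),"px",xs.mean().round(),ys.mean().round(),"BGR",col.round())
def boxfit(c,m):
    def P(q):
        a=q[2]*10; R=np.array([[np.cos(a),-np.sin(a)],[np.sin(a),np.cos(a)]]); k=.082*np.array([[1,1],[1,-1],[-1,-1],[-1,1]])@R.T+q[:2]
        return np.vstack([np.c_[k,np.full(4,z)] for z in(0,.04)])
    f=lambda q:(lambda r:1-(r&m).sum()/(r|m).sum())(render(c,P(q)).astype(bool))
    q0=np.array([.585,-.21,.017]); s=minimize(f,q0,method="Nelder-Mead",options=dict(initial_simplex=[q0,q0+[.02,0,0],q0+[0,.02,0],q0+[0,0,.02]],xatol=1e-4,fatol=1e-4))
    return s.x[0],s.x[1],np.degrees(s.x[2]*10),1-s.fun
if __name__=="__main__":
    o=ctrl.get_obs(); print(o["clock"],np.round(o["tool_pos"],4),np.round(o["orientation"],1),np.round(o["joint_pos"],1))
    p=ctrl.snapshot("wrist"); c=cam(p,o); jars(p,c)
    for d in ctrl.outline_of(p,"caddy")[:1]: print("caddy wrist",np.round(boxfit(c,d["pixels"]),4),d["confidence"])
    cv2.imwrite("pics/j1.png",cv2.resize(p["pixels"][:260],(760,353)))
    for n in("scene","side"):
        p=ctrl.snapshot(n); c=cam(p); print(n); jars(p,c)
        for d in ctrl.outline_of(p,"caddy")[:1]: print("caddy",np.round(boxfit(c,d["pixels"]),4),d["confidence"])
E
python3 jars.py
```

```text
32.775 [ 0.44   -0.2331  0.4498] [-179.4    0.4  -82. ] [ -5.7  -0.5   3.1  -0.5 -93.1 103.7]
jar? [ 0.408 -0.213  0.842] 0.82 px 265.0 189.0 BGR [87. 86. 87.]
jar? [ 0.688 -0.489  0.882] 0.82 px 478.0 27.0 BGR [164. 144. 196.]
jar? [ 0.544 -0.378  0.807] 0.76 px 384.0 117.0 BGR [108. 107. 108.]
jar? [ 0.63  -0.432  0.894] 0.75 px 431.0 63.0 BGR [176. 156. 205.]
jar? [ 0.446 -0.369  0.877] 0.74 px 366.0 180.0 BGR [ 95. 163. 222.]
jar? [ 0.404 -0.091  0.854] 0.72 px 190.0 181.0 BGR [82. 82. 83.]
caddy wrist [ 0.5844 -0.2143 10.1541  0.9906] 0.89
scene
jar? [ 0.409 -0.212  0.865] 0.91 px 210.0 198.0 BGR [91. 90. 89.]
jar? [ 0.445 -0.373  0.903] 0.83 px 160.0 228.0 BGR [ 43.  93. 167.]
jar? [ 0.689 -0.489  0.849] 0.73 px 145.0 322.0 BGR [133. 104. 175.]
jar? [ 0.545 -0.38   0.849] 0.71 px 169.0 257.0 BGR [86. 85. 86.]
jar? [ 0.629 -0.434  0.806] 0.71 px 160.0 292.0 BGR [133. 104. 177.]
caddy [ 0.5841 -0.2134 11.2709  0.9855] 0.75
side
jar? [ 0.401 -0.089  0.855] 0.87 px 317.0 221.0 BGR [111. 113. 114.]
jar? [ 0.407 -0.214  0.824] 0.8 px 330.0 198.0 BGR [113. 115. 117.]
jar? [ 0.63  -0.439  0.883] 0.73 px 295.0 147.0 BGR [135. 111. 176.]
jar? [ 0.685 -0.479  0.567] 0.59 px 287.0 136.0 BGR [133. 108. 176.]
jar? [ 0.545 -0.381  0.869] 0.52 px 311.0 160.0 BGR [118. 120. 123.]
jar? [ 0.444 -0.377  0.804] 0.52 px 336.0 169.0 BGR [ 43. 105. 180.]
caddy [ 0.584  -0.2159 11.53    0.9591] 0.76
```

View pics/j1.png

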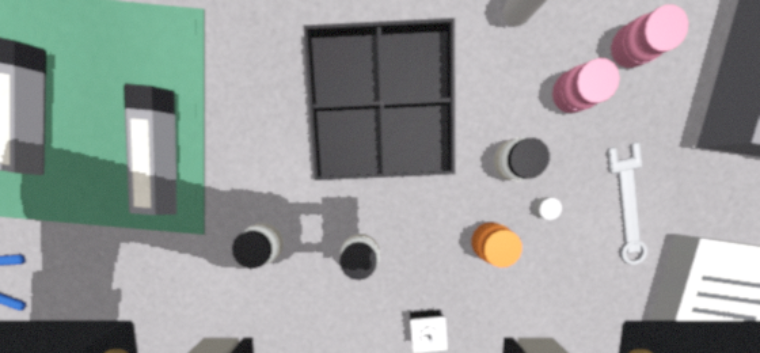

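Caddy and jars measured, and the three views agree: J1 (.403,-.090), J2 (.408,-.213), J3 (.545,-.380), caddy (.584,-.214, 10.5°). In the picture the real jars are the pale ones with black caps at (258,247), (359,257) and (523,160). The orange (497,245) and pink (588,86), (650,35) ones stay. This enlarged view confirms the choice.

Run:
```python
import h; from h import *
h.FL=-90
for (x,y),(X,Y) in (((.403,-.090),(.538,-.182)),):
    rows([(x,y,.14,-35,0,0,.1),(x,y,.041,-35,0,0,.1),(x,y,.11,-35,0,0,1),(X,Y,.11,-35,0,0,1),(X,Y,.046,-35,0,0,1)])
```

```text
[-0.0, 1.0, -43.0, -37.0, 143.0, -310.0, 0.1]
[-0.0, 1.0, -43.0, -37.0, 143.0, -409.0, 0.1]
[-0.0, 1.0, -43.0, -37.0, 143.0, -340.0, 1]
[-0.0, 1.0, -43.0, 98.0, 51.0, -340.0, 1]
[-0.0, 1.0, -43.0, 98.0, 51.0, -404.0, 1]
```

Request:
carry_out(increments=[[0,0,-10,-10,35,-40,0.1],[0,0,-20,-20,70,-90,0.1],[0,0.5,-30,-30,105,-140,0.1],[0,1,-40,-37,143,-190,0.1],[0,1,-43,-37,143,-240,0.1],[0,1,-43,-37,143,-290,0.1],[0,1,-43,-37,143,-310,0.1],[0,1,-43,-37,143,-310,0.1],[0,1,-43,-37,143,-345,0.1],[0,1,-43,-37,143,-380,0.1],[0,1,-43,-37,143,-402,0.1],[0,1,-43,-37,143,-409,0.1],[0,1,-43,-37,143,-409,0.1],[0,1,-43,-37,143,-409,1],[0,1,-43,-37,143,-409,1],[0,1,-43,-37,143,-409,1],[0,1,-43,-37,143,-409,1],[0,1,-43,-37,143,-409,1],[0,1,-43,-37,143,-375,1],[0,1,-43,-37,143,-340,1]])

```text
clock: 35.72
tool_pos: [0.4021, -0.0904, 0.1103]
orientation: [179.6, 0.1, -125.0]
force: [0.8, -0.2, -1.3]
opening: 0.0454
```

Request:
carry_out(increments=[[0,0,0,35,-25,0,1],[0,0,0,70,-48,0,1],[0,0,0,105,-72,0,1],[0,0,0,135,-92,0,1],[0,0,0,135,-92,0,1],[0,0,0,135,-92,0,1]])

```text
clock: 36.48
tool_pos: [0.5368, -0.1822, 0.1092]
orientation: [179.6, 0.1, -125.0]
force: [-0.6, -0.3, -1.7]
opening: 0.0459
```

Run:
```python
import h; from h import *
h.FL=-90
from jars import cyl
o=ctrl.get_obs(); print(o["tool_pos"],o["orientation"],o["force"],o["opening"],np.round(o["joint_pos"],1))
rows([(.538,-.182,.046,-35,0,0,1)])
q=ctrl.snapshot("scene");c=cam(q); px=proj(c,o["tool_pos"])[0].astype(int)
w=ctrl.snapshot("wrist")
cv2.imwrite("pics/k1.png",np.hstack([cv2.resize(q["pixels"][px[1]-60:px[1]+60,px[0]-60:px[0]+60],(360,360)),cv2.resize(w["pixels"],(440,360))]))
```

```text
[ 0.53675801 -0.18218051  0.10917178] [ 1.79594863e+02  1.10416579e-01 -1.25021422e+02] [-0.62608521 -0.33969423 -1.6869524 ] 0.04592994170581498 [  0.8  16.7 -21.6  -0.4 -52.   54.4]
[-0.5, -0.5, 0.0, 1.0, 0.0, -63.0, 1]
```

View pics/k1.png

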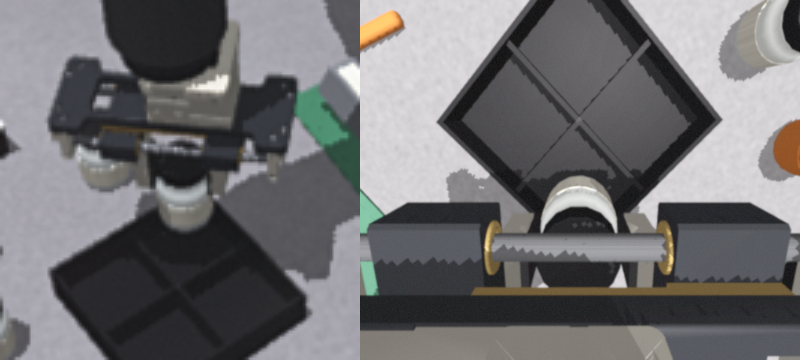

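J1 is held upright over the -x+y cell. Lowering and releasing it.

Request:
carry_out(increments=[[0,0,0,1,0,-30,1],[0,0,0,1,0,-52,1],[0,0,0,1,0,-60,1],[0,0,0,1,0,-64,1],[0,0,0,1,0,-64,1],[0,0,0,1,0,-63,0.3],[0,0,0,1,0,-63,0.3],[0,0,0,1,0,-63,0.25],[0,0,0,1,0,-40,0.25],[0,0,0,1,0,0,0.2],[0,0,0,1,0,30,0.1],[0,0,0,-40,-10,30,0.1],[0,0,0,-85,-20,30,0.1],[0,0,0,-128,-31,30,0.1],[0,0,0,-128,-31,30,0.1],[0,0,0,-128,-31,30,0.1]])

```text
clock: 38.58
tool_pos: [0.4104, -0.2135, 0.1407]
orientation: [179.8, 0.2, -125.0]
force: [1.1, -0.2, 0.6]
opening: 0.0787
```

Run:
```python
import h; from h import *
from jars import jars
h.FL=-90
o=ctrl.get_obs(); print(o["tool_pos"],o["orientation"],o["force"],o["opening"])
p=ctrl.snapshot("wrist"); jars(p,cam(p,o),0)
print("z0=4mm"); q=ctrl.snapshot("side"); jars(q,cam(q),.004)
rows([(.408,-.213,.041,-35,0,0,.1)])
```

```text
[ 0.41043645 -0.2134983   0.14067188] [ 179.78703402    0.19428056 -124.98438705] [ 1.12965265 -0.21900114  0.55371364] 0.07866103643139648
jar? [ 0.409 -0.214  0.861] 0.94 px 281.0 223.0 BGR [88. 87. 87.]
jar? [ 0.446 -0.37   0.907] 0.94 px 450.0 42.0 BGR [ 90. 162. 218.]
jar? [ 0.539 -0.181  0.915] 0.6 px 128.0 92.0 BGR [102. 101. 102.]
z0=4mm
jar? [ 0.63  -0.433  0.802] 0.74 px 295.0 147.0 BGR [138. 113. 180.]
jar? [ 0.406 -0.211  0.768] 0.7 px 330.0 197.0 BGR [118. 120. 122.]
jar? [ 0.442 -0.371  0.791] 0.65 px 336.0 169.0 BGR [ 44. 104. 178.]
jar? [ 0.692 -0.491  0.646] 0.63 px 287.0 136.0 BGR [144. 117. 185.]
jar? [0.747 0.272 0.417] 0.6 px 160.0 256.0 BGR [198. 195. 195.]
jar? [ 0.543 -0.188  0.73 ] 0.56 px 289.0 189.0 BGR [113. 115. 116.]
[-0.5, -0.0, -0.0, -2.5, 0.0, -99.0, 0.1]
```

J1 stands in its cell. Next is J2.

Request:
carry_out(increments=[[0,0,0,-2,0,-40,0.1],[0,0,0,-2,0,-75,0.1],[0,0,0,-2,0,-93,0.1],[0,0,0,-2,0,-100,0.1],[0,0,0,-2,0,-100,0.1],[0,0,0,-2,0,-100,1],[0,0,0,-2,0,-100,1],[0,0,0,-2,0,-100,1],[0,0,0,-2,0,-100,1],[0,0,0,-2,0,-100,1],[0,0,0,-2,0,-65,1],[0,0,0,-2,0,-31,1],[0,0,0,35,-12,-31,1],[0,0,0,75,-24,-31,1],[0,0,0,115,-38,-31,1],[0,0,0,142,-48,-31,1],[0,0,0,142,-48,-31,1],[0,0,0,142,-48,-31,1]])

```text
clock: 41.02
tool_pos: [0.5508, -0.261, 0.1083]
orientation: [179.6, 0.1, -125.0]
force: [-0.0, 0.0, -1.1]
opening: 0.0455
```

Run:
```python
import h; from h import *
h.FL=-90
o=ctrl.get_obs(); print(o["tool_pos"],o["orientation"],o["force"],o["opening"])
rows([(.552,-.261,.046,-35,0,0,1),(.545,-.380,.14,-35,0,0,1)])
q=ctrl.snapshot("scene"); px=proj(cam(q),o["tool_pos"])[0]; 
from jars import fitjar
for d in ctrl.outline_of(q,"jar1"):
    ys,xs=np.nonzero(d["pixels"]); print(round(d["confidence"],2),xs.mean().round(),ys.min(),ys.max(),len(ys))
print(px, proj(cam(q),[.552,-.261,.069]))
```

```text
[ 0.55080672 -0.26099855  0.10825449] [ 1.79599869e+02  1.30270835e-01 -1.24999591e+02] [-0.04083     0.04707659 -1.11238354] 0.04553339967753537
[-0.5, -0.5, -0.0, 1.0, -0.0, -62.5, 1]
[-0.5, -0.5, -0.0, -6.0, -119.0, 31.5, 1]
0.91 144.0 307 337 621
0.8 211.0 210 240 392
0.77 239.0 218 239 280
0.69 160.0 277 307 585
0.61 160.0 214 242 427
0.57 169.0 242 271 493
[210.33083119 224.57033362] [[212.12571793 233.97658138]]
```

Grip holds at 45.5 mm. Lowering J2 into the -x-y cell, then moving over J3.

Request:
carry_out(increments=[[0,0,0,1,0,-30,1],[0,0,0,1,0,-52,1],[0,0,0,1,0,-60,1],[0,0,0,1,0,-63.5,1],[0,0,0,1,0,-63.5,1],[0,0,0,1,0,-62.5,0.3],[0,0,0,1,0,-62.5,0.3],[0,0,0,1,0,-62.5,0.25],[0,0,0,1,0,-40,0.25],[0,0,0,1,0,0,0.25],[0,0,0,1,0,31,0.25],[0,0,0,0,-50,31,0.25],[0,0,0,-3,-100,31,0.2],[0,0,0,-6,-119,31,0.2],[0,0,0,-6,-119,31,0.2],[0,0,0,-6,-119,31,0.2]])

```text
clock: 43.12
tool_pos: [0.5458, -0.3796, 0.1399]
orientation: [179.7, 0.2, -125.0]
force: [-0.1, 0.7, -0.2]
opening: 0.0704
```

Run:
```python
import h; from h import *
from jars import jars
h.FL=-90
o=ctrl.get_obs(); print(o["tool_pos"],o["orientation"],o["force"],o["opening"])
p=ctrl.snapshot("wrist"); jars(p,cam(p,o),0)
q=ctrl.snapshot("scene"); print("z0=4mm"); jars(q,cam(q),.004)
rows([(.545,-.380,.041,-35,0,0,.2),(.631,-.246,.115,-35,0,0,1)])
```

```text
[ 0.54577211 -0.37963472  0.13993374] [ 1.79682521e+02  1.65610202e-01 -1.24972598e+02] [-0.13055742  0.68516868 -0.21841065] 0.07038934916801742
jar? [ 0.548 -0.383  0.867] 0.95 px 282.0 218.0 BGR [73. 72. 73.]
jar? [ 0.628 -0.433  0.848] 0.83 px 274.0 68.0 BGR [213. 191. 239.]
jar? [ 0.465 -0.376  0.29 ] 0.83 px 340.0 320.0 BGR [ 58. 116. 184.]
jar? [ 0.569 -0.301  0.056] 0.64 px 149.0 261.0 BGR [122. 128. 130.]
z0=4mm
jar? [ 0.55  -0.259  0.849] 0.97 px 214.0 240.0 BGR [85. 84. 84.]
jar? [ 0.545 -0.182  0.77 ] 0.83 px 238.0 226.0 BGR [88. 87. 86.]
jar? [ 0.544 -0.381  0.734] 0.79 px 170.0 257.0 BGR [91. 91. 91.]
jar? [ 0.454 -0.371  0.467] 0.75 px 161.0 232.0 BGR [ 29.  78. 150.]
jar? [ 0.694 -0.489  0.81 ] 0.65 px 144.0 322.0 BGR [149. 117. 190.]
jar? [ 0.63  -0.433  0.813] 0.59 px 160.0 291.0 BGR [149. 117. 190.]
[-0.5, -0.0, -0.0, -1.0, -0.5, -99.5, 0.2]
[-0.5, -0.0, -0.0, 85.0, 133.5, -25.5, 1]
```

Request:
carry_out(increments=[[0,0,0,0,-1,-40,0.2],[0,0,0,0,-1,-75,0.2],[0,0,0,0,-1,-93,0.2],[0,0,0,0,-1,-99,0.2],[0,0,0,0,-1,-99,0.2],[0,0,0,0,-1,-99,1],[0,0,0,0,-1,-99,1],[0,0,0,0,-1,-99,1],[0,0,0,0,-1,-99,1],[0,0,0,0,-1,-99,1],[0,0,0,0,-1,-60,1],[0,0,0,0,-1,-20,1],[0,0,0,0,-1,20,1],[0,0,0,28,40,20,1],[0,0,0,56,80,20,1],[0,0,0,85,120,20,1],[0,0,0,85,133,20,1],[0,0,0,85,133,0,1],[0,0,0,85,133,-30,1],[0,0,0,85,133,-30,1]])

```text
clock: 45.82
tool_pos: [0.6283, -0.247, 0.1071]
orientation: [179.4, 0.0, -125.0]
force: [0.1, -1.2, -0.9]
opening: 0.0457
```

Run:
```python
import h; from h import *
h.FL=-90
o=ctrl.get_obs(); print(o["tool_pos"],o["orientation"],o["force"],o["opening"])
rows([(.631,-.246,.045,-35,0,0,1)])
q=ctrl.snapshot("scene"); print(proj(cam(q),o["tool_pos"]))
for d in ctrl.outline_of(q,"jar1"):
    ys,xs=np.nonzero(d["pixels"]); print(round(d["confidence"],2),xs.mean().round(),ys.min(),ys.max(),len(ys))
```

```text
[ 0.62831329 -0.24699236  0.10708881] [ 1.79382255e+02  3.10988830e-02 -1.25021691e+02] [ 0.06655056 -1.17530304 -0.93053401] 0.04570446685882449
[-0.5, -0.5, 0.0, 2.5, 1.0, -62.0, 1]
[[227.85548966 245.02023335]]
0.88 228.0 232 262 448
0.73 160.0 214 243 480
0.72 160.0 277 308 595
0.7 145.0 307 338 633
0.63 211.0 232 254 118
```

Request:
carry_out(increments=[[0,0,0,2,1,-30,1],[0,0,0,2,1,-52,1],[0,0,0,2,1,-59,1],[0,0,0,2,1,-62,1],[0,0,0,2,1,-62,1],[0,0,0,2,1,-61,0.3],[0,0,0,2,1,-61,0.3],[0,0,0,2,1,-61,0.25],[0,0,0,2,1,-40,0.25],[0,0,0,2,1,0,0.25],[0,0,0,2,1,60,0.25],[0,0,10,-30,4,110,0],[0,0,20,-65,8,160,0],[0,0,30,-100,10,210,0],[0,0,40,-140,14,260,0],[0,0,43,-180,14,300,0],[0,0,43,-185,14,340,0],[0,0,43,-185,14,340,0],[0,0,43,-185,14,340,0]])

```text
clock: 48.3
tool_pos: [0.4457, -0.2331, 0.4497]
orientation: [179.7, 0.2, -82.0]
force: [0.4, 0.3, -0.2]
opening: 0.0874
```

Run:
```python
from h import *
from jars import jars
o=ctrl.get_obs(); print(o["clock"],o["tool_pos"],o["orientation"],o["force"],o["opening"])
p=ctrl.snapshot("wrist"); c=cam(p,o); jars(p,c,.004); cases(p,c)
q=ctrl.snapshot("scene"); cv2.imwrite("pics/s9.png",cv2.resize(q["pixels"],(800,600),interpolation=cv2.INTER_CUBIC)); cq=cam(q); print("scene"); jars(q,cq,.004); cases(q,cq)
r=ctrl.snapshot("side"); cases(r,cam(r)); cv2.imwrite("pics/w9.png",np.vstack([cv2.resize(p["pixels"][:240],(700,300)),cv2.resize(r["pixels"][120:300,150:430],(467,300))[:, :][...,:] if 0 else cv2.resize(r["pixels"][130:310,150:570],(700,300))]))
for l in ["pliers","cutters","scraper","wrench","gluestick","stepper","coupler"]:
    for d in ctrl.search_frame(q,l)[:1]: print(l,np.round(d["centre"],3),round(d["confidence"],2))
```

```text
48.3 [ 0.44566585 -0.23310412  0.44971854] [179.70712842   0.18309683 -81.97942397] [ 0.36544776  0.28937207 -0.21908205] 0.08738723163043649
jar? [ 0.63  -0.431  0.849] 0.95 px 430.0 62.0 BGR [174. 154. 205.]
jar? [ 0.551 -0.258  0.9  ] 0.72 px 306.0 100.0 BGR [100.  99. 100.]
jar? [ 0.631 -0.246  0.89 ] 0.69 px 305.0 41.0 BGR [101. 100. 101.]
jar? [ 0.447 -0.368  0.798] 0.67 px 364.0 179.0 BGR [ 89. 160. 223.]
jar? [ 0.686 -0.487  0.832] 0.64 px 477.0 26.0 BGR [161. 141. 196.]
jar? [ 0.539 -0.182  0.865] 0.57 px 254.0 101.0 BGR [99. 98. 99.]
case [0.4952 0.0471 3.4261 0.9699] 0.78
case [ 0.5213  0.2028 -2.8321  0.978 ] 0.65
scene
jar? [ 0.552 -0.261  0.809] 0.96 px 214.0 240.0 BGR [85. 84. 84.]
jar? [ 0.452 -0.373  0.825] 0.88 px 160.0 228.0 BGR [ 36.  89. 166.]
jar? [ 0.633 -0.434  0.86 ] 0.85 px 160.0 292.0 BGR [130. 102. 172.]
jar? [ 0.634 -0.246  0.828] 0.81 px 231.0 260.0 BGR [81. 80. 79.]
jar? [ 0.692 -0.488  0.826] 0.75 px 145.0 322.0 BGR [131. 102. 175.]
jar? [ 0.539 -0.18   0.788] 0.6 px 238.0 226.0 BGR [86. 85. 84.]
case [0.4968 0.3554 6.789  0.9388] 0.84
case [ 0.5222  0.2006 -3.4974  0.93  ] 0.67
case [0.493  0.047  4.2597 0.9123] 0.58
case [0.4971 0.3537 9.6519 0.9572] 0.94
case [ 0.5192  0.1996 -3.6406  0.9406] 0.78
case [0.4923 0.045  1.5249 0.9228] 0.76
pliers [ 0.769 -0.059  0.013] 0.96
cutters [0.307 0.294 0.011] 0.6
scraper [0.774 0.228 0.002] 0.97
wrench [ 0.52  -0.535 -0.   ] 0.8
gluestick [ 0.717 -0.352  0.075] 0.84
stepper [ 0.335 -0.315  0.046] 0.52
coupler [ 0.598 -0.206  0.019] 0.56
```

View pics/w9.png

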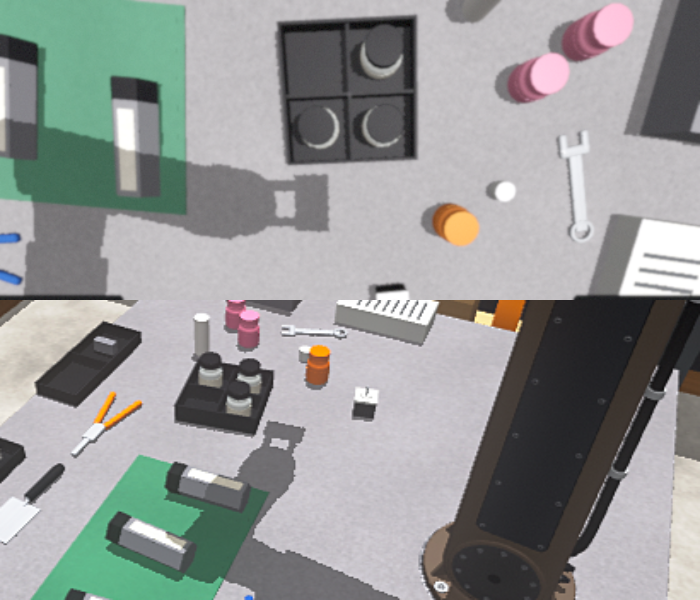

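View pics/s9.png

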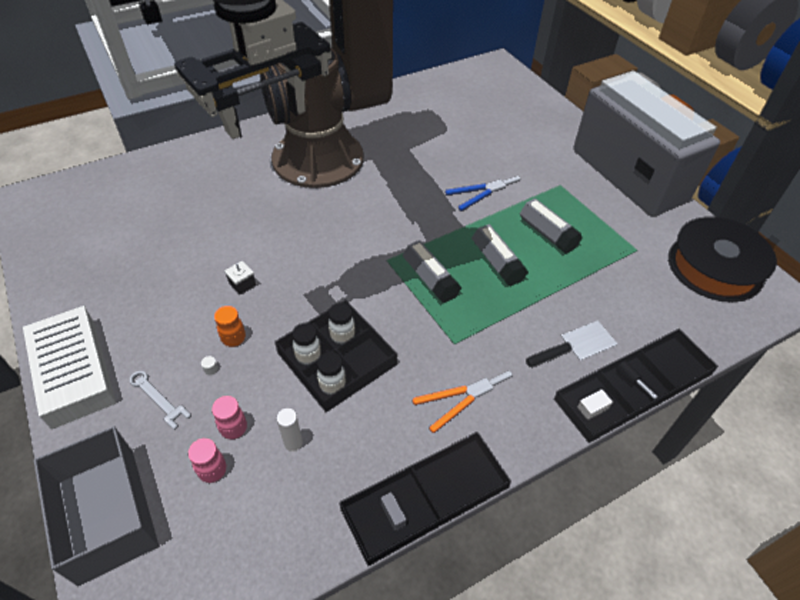

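The jars at (340,325), (306,345) and (331,373) stand upright in three separate cells. All three cases lie label-up on the mat, and the bystanders are unmoved. The network's "coupler" hit inside the caddy is false: the coupler is still at (208,364). Handing in.

```bash
python3 -c "
from plant import ctrl
print(ctrl.close_job())"
```

```text
the job is handed in; nothing more can be done
None
```

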